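# Lift a cast drive wheel from its mould and key it onto the spindle

### The arm

A 6-joint arm with a two-finger parallel gripper is mounted at the origin on the work surface. World frame = base frame: x ahead of the robot, y to its left, z up, the work surface at z = 0. Lengths are in m, angles in rad, forces in N, time in s.
With the tool pointing down it reaches from about 0.3 to 0.875 m from the base axis. Payload 4.2 kg.
Tool frame: the origin (TCP) lies midway between the tips of the shut fingers; the grasp point (between the pads) lies 19 mm behind it; z points along the fingers, y is the line along which they close (so a half turn about z gives the same grasp; the last joint's range is limited). The gripper opens to 85 mm and grips with 20 to 120 N. Pads are 22 mm wide; open, the fingers measure 114 mm over their backs; the gripper's body (76 mm by 85 mm) begins 54 mm behind the grasp point. The pads swing forward as they close: fully open they stand 13 mm farther back than shut.
Start: joints at [-1.16, 0.32, 1.565, -0, 1.257, -0.02], TCP at [0.24, -0.522, 0.231] pointing down, gripper open.
Joint ranges: [-3.11, 3.11], [-0.84, 2.01], [0.21, 2.61], [-1.34, 4.49], [0.05, 2.63], [-2.56, 2.56]. Speed limits (rad/s): [2.57, 2.57, 3.14, 3.14, 3.14, 3.14].

### API

Orientations are given as a unit quaternion [w, x, y, z].
In Python, from cell import manip gives the robot as it stands. Calls block until the motion is done:
- manip.move_pose(position, orientation): joint-space move of the TCP to a pose.
- manip.servo_line(position, rate=0.15, rot=None, threshold=None): straight line of the TCP; rot=None keeps the orientation; rate is the mean speed in m/s. With threshold (N) it stops when the force on the tool has changed by that much, and returns True; else False.
- manip.move_j(angles): joint-space move.
- manip.command_gripper(opening): finger opening in m; the grip force is fixed at half the most; returns when the fingers have stopped.
- manip.wait(seconds).
- manip.ik(position, orientation): joint angles nearest the present ones, or None.
- manip.read_camera(name): name is "scene" or "top" or "wrist"; returns (picture, depth): 384x512x3 uint8, blue, green, red; 384x512 float32, m along the optical axis (not along the pixel's ray), 0 where there is no reading.
- manip.calibration(name): a dict with "intrinsics" (3x3 intrinsics, pixels), "R" (3x3) and "t" (3): a world point X has camera coordinates R X + t. Camera axes: x right, y down, z forward; pixel columns grow to the right and rows downward; lengths in m; the calibration is good to about 2 mm. A picture is of the moment at which its call begins: read the wrist's pose just before it. calibration takes no time and is no camera call; for the wrist camera it gives the pose at the moment of the call.
A pose or a line that the arm cannot do raises manip.Unreachable and nothing moves.
- manip.job_done(): hands the job in; it is judged then, once.
Readings, each from a call of its own:
- manip.current_clock(): time.
- manip.current_qpos(): joint angles.
- manip.current_qd(): joint speeds.
- manip.current_tau(): joint torques, N m.
- manip.current_tool_pos(): TCP position.
- manip.current_tcp_rot(): TCP orientation.
- manip.current_wrist_force(): force on the tool from outside, world axes, zero at the start.
- manip.current_moment(): the same for the moment, N m.
- manip.current_grip_width(): finger opening in m.
- manip.current_finger_force(): force on a finger pad.
Only numpy, scipy, OpenCV 4.12 (cv2) and the standard library are available. Lean on these libraries where they do the work, as an engineer would, in place of code of your own. Each camera call takes 0.05 s, during which the arm holds its last target. There are 200 camera calls.

### The job

Lift the cast drive wheel out of its open mould and lower it over the spindle of the stand, boss upwards. Turn it until the slot in its bore lines up with the key on the shaft and it goes down fully home, flat on the shoulder; lower it on, do not let it fall from above the shaft. Let go of it, and leave the other things on the bench where they are.

Things in the scene. Friction and masses are not known exactly. Their poses are not given: they have to be found in the camera images.
- wheel: Loose cream cast-resin drive wheel, 0.2 to 0.45 kg: disc 110 mm in diameter with a 26 mm high rim lip (radius 47 to 55 mm) round an 18 mm thick web, V groove in the rim, tall round boss. One bore right through, 32 mm in diameter, with one keyway (slot). Origin: centre of the underside; z up along the axis, +x from the axis through the keyway. Starts boss up in the mould, keyway to any side
- boss_top (a point): Centre of the top of the wheel's boss, 64 mm above the wheel's underside. The boss is round, 58 mm in diameter, and rises 46 mm from the web; grip it across from above, fingertips at least 27 mm above the underside. The keyway is 12 mm wide, reaches 23 mm from the axis and is open from top to bottom. Axes as the wheel's: +x through the keyway
- mould: Fixed open mould, 190 x 190 x 40 mm: dark grey rubber block in a plywood frame, with one round cavity 117 mm in diameter and 26 mm deep, so its floor is 14 mm above the bench and the wheel's rim is flush with the mould's top. Origin: centre of the underside, z up
- stand: Fixed spindle stand: steel base plate 150 x 150 x 12 mm, round grey housing 100 mm in diameter, steel shoulder 72 mm in diameter, upright steel shaft with a key along one side. Neither shaft nor key turns. Origin: centre of the base's underside; z up along the shaft, +x from the axis through the key
- seat (a point): Point on the stand's axis level with the flat top of the shoulder, 70 mm above the bench, where the wheel's underside must sit. The shaft, 29 mm in diameter, rises 58 mm above this point; its top 5 mm are bevelled. Axes as the stand's: +x from the axis through the key
- key_top (a point): Top of the key, 38 mm above the shoulder and 18 mm out from the shaft's axis. The key is dark steel, 9 mm wide, reaches 21 mm from the axis and runs down to the shoulder. The 20 mm of shaft above it are plain and round: a wheel not lined up rests on the key, its underside 38 mm above the shoulder, and can be turned there
- tape: Bystander: loose black tape measure, 70 x 35 x 62 mm, origin under its centre. Leave it alone
- cup: Bystander: loose white plastic mixing cup, 80 mm in diameter, 90 mm high, origin under its centre. Leave it alone
- can: Bystander: loose steel can, 68 mm in diameter, 100 mm high, origin under its centre. Leave it alone
- hammer: Bystander: loose hammer lying on the bench, 260 mm long, origin under its middle. Leave it alone
Things that resemble listed ones, but are neither listed nor needed, are in the scene too. What is meant by the stand is not red or white, and is the larger of those in its own colour.

How it is judged:
On the way, in this order (a step that is already met when the one before it is completed fails the run):
1. the wheel has been lifted clear out of the mould (z of wheel in the frame of mould above 0.045 m), for 0.1 s.
2. the wheel is held or rests round the shaft above the shoulder, lowered and not let fall (horizontal distance between wheel and seat below 0.006 m and z of wheel in the frame of seat between 0.005 and 0.058 m), for 0.15 s.
At the end, for the whole second after the job is handed in: The wheel sits boss upwards on the spindle stand, its underside within 3 mm of the shoulder, its axis within 4 mm of the shaft's, its keyway over the key (within 0.2 rad), tilted less than 0.06 rad, at rest and released (z of wheel in the frame of seat between -0.003 and 0.003 m and horizontal distance between wheel and seat below 0.004 m and angle between the x axis of wheel and the x axis of seat, either way round below 0.2 rad and angle between wheel's own z axis and vertical below 0.06 rad and linear speed of wheel below 0.02 m/s); the robot touches nothing.
It fails at once if a bystander (tape measure, cup, can or hammer) is moved by more than 40 mm (distance of any of tape, cup, can, hammer from where it was at the start of the episode above 0.04 m).
It also fails if it takes over 48 s, if anything falls off the work surface, if the arm or the gripper's body presses on something with over 40 N, if the wrist force passes 120 N, or if a joint passes its speed limit or range.

## Working session

There is one attempt and no reset: what is moved stays moved. The work goes in short steps, each a Python script; the robot and the scene stay as the last script left them, time stands still between calls to the robot, and variables do not carry over. Pictures are saved under pics/ and viewed, at most 10 in all, crops included, and the job is handed in when it is done.

```bash
mkdir -p pics; ls
python3 - <<'E'
from cell import manip
import cv2, numpy as np
for n in ("scene","top"):
    p,d=manip.read_camera(n); cv2.imwrite(f"pics/{n}0.png",p); np.save(f"{n}0.npy",d)
    c=manip.calibration(n); np.savez(f"{n}_cal.npz",K=c["intrinsics"],R=c["R"],t=c["t"])
    print(n,np.round(-np.array(c["R"]).T@c["t"],3),np.round(c["intrinsics"],1).tolist())
print(manip.current_clock())
E
```

```text
pics
scene [1.407 0.106 1.272] [[455.8, 0.0, 251.6], [0.0, 455.8, 194.7], [0.0, 0.0, 1.0]]
top [ 0.203 -0.021  1.541] [[488.6, 0.0, 255.8], [0.0, 488.6, 190.5], [0.0, 0.0, 1.0]]
0.1
```

View pics/scene0.png

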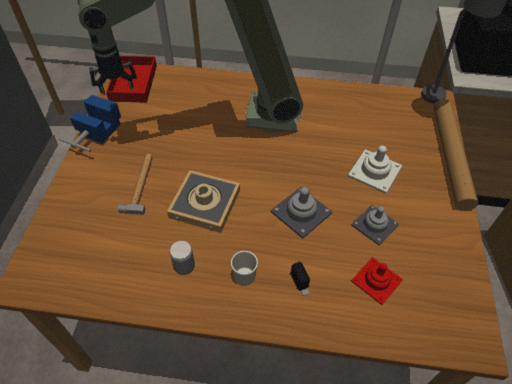

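View pics/top0.png

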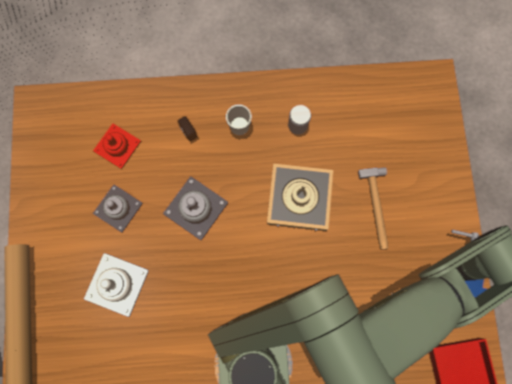

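The scene picture shows the wheel in its mould at (204,195), the large grey stand at (302,208) and the small grey decoy at (376,222). In the top picture the mould is at (300,197), the stand at (195,207), the can at (299,120), the cup at (238,121), the hammer at (375,205) and the tape at (187,129).

```bash
cat > h.py <<'E'
import numpy as np, cv2
from scipy.spatial.transform import Rotation as Ro
from scipy.optimize import least_squares
def cloud(d,c):
    K=np.array(c["intrinsics"] if "intrinsics" in c else c["K"]);R=np.array(c["R"]);t=np.array(c["t"])
    v,u=np.mgrid[:d.shape[0],:d.shape[1]]
    P=np.stack([(u-K[0,2])/K[0,0]*d,(v-K[1,2])/K[1,1]*d,d],-1)
    W=(P-t)@R; W[d<=0]=np.nan
    return W
def down(yaw):  # tool z down, tool x at angle yaw
    q=(Ro.from_euler('z',yaw)*Ro.from_euler('x',np.pi)).as_quat()
    return [q[3],q[0],q[1],q[2]]
E
python3 - <<'E'
from h import *
from cell import manip
c=np.load("top_cal.npz");W=cloud(np.load("top0.npy"),c)
def box(u0,u1,v0,v1): return W[v0:v1,u0:u1].reshape(-1,3)
for n,b,bands in (("wheel",(265,338,160,234),[(.03,.05),(.07,.09)]),("stand",(162,230,175,240),[(.005,.02),(.035,.08),(.06,.08),(.115,.14)])):
    P=box(*b)
    for lo,hi in bands:
        Q=P[(P[:,2]>lo)&(P[:,2]<hi)]
        if len(Q): print(n,lo,hi,len(Q),"med",Q.mean(0).round(4),"mid",((Q.max(0)+Q.min(0))/2).round(4),"ext",np.ptp(Q,0).round(3))
q=manip.current_tcp_rot();p=np.array(manip.current_tool_pos())
T=Ro.from_quat([q[1],q[2],q[3],q[0]]).as_matrix()
w=manip.calibration("wrist");R=np.array(w["R"]);C=-R.T@np.array(w["t"])
print("tool R",T.round(3).tolist(),"cam in tool",(T.T@(C-p)).round(4),"cam axes in tool",(T.T@R.T).round(3).tolist(),np.round(w["intrinsics"],1).tolist())
E
```

```text
wheel 0.03 0.05 3139 med [ 0.4942 -0.1798  0.039 ] mid [ 0.4953 -0.1804  0.0399] ext [0.219 0.218 0.02 ]
wheel 0.07 0.09 193 med [ 0.4948 -0.1791  0.0773] mid [ 0.4971 -0.1806  0.0778] ext [0.058 0.057 0.015]
stand 0.005 0.02 1436 med [0.4828 0.1508 0.0114] mid [0.491  0.149  0.0124] ext [0.216 0.217 0.015]
stand 0.035 0.08 695 med [0.4805 0.1494 0.0597] mid [0.4856 0.1529 0.0569] ext [0.098 0.097 0.044]
stand 0.06 0.08 331 med [0.4829 0.1506 0.0694] mid [0.4834 0.1514 0.0694] ext [0.08  0.082 0.019]
stand 0.115 0.14 78 med [0.4844 0.1524 0.1259] mid [0.486  0.1525 0.1249] ext [0.029 0.027 0.019]
tool R [[0.909, 0.418, -0.001], [0.418, -0.909, 0.001], [0.0, -0.002, -1.0]] cam in tool [ 0.0758  0.0006 -0.1438] cam axes in tool [[-0.0, -0.956, -0.295], [1.0, -0.0, -0.0], [0.0, -0.295, 0.956]] [[303.0, 0.0, 256.5], [0.0, 303.0, 185.9], [0.0, 0.0, 1.0]]
```

Heights match (boss top 0.078, shaft top 0.128), so I'll take close-ups with the wrist camera.

Run:
```python
from h import *
from cell import manip
def shot(n):
    c=manip.calibration("wrist");p,d=manip.read_camera("wrist")
    cv2.imwrite(f"pics/{n}.png",p);np.savez(n+".npz",d=d,p=p,K=c["intrinsics"],R=c["R"],t=c["t"]);return p
def go(p,y): 
    manip.move_pose(p,down(y)); print(np.round(manip.current_qpos(),2),manip.current_clock())
go([.497,-.18,.24],0.); a=shot("wheel1")
go([.485,.152,.25],0.); b=shot("stand1")
go([.485,.152,.25],1.8); e=shot("stand2")
f=lambda i:cv2.resize(i[60:320,120:392],None,fx=1.45,fy=1.45)
cv2.imwrite("pics/ab.png",np.hstack([f(a),f(b)]))
cv2.imwrite("pics/e.png",f(e))
```

```text
[-0.37  0.24  1.65 -0.    1.25  1.2 ] 1.675
[ 0.28  0.2   1.68 -0.    1.26  1.85] 2.9833
[ 0.28  0.2   1.68 -0.    1.26  0.05] 4.6167
```

View pics/ab.png

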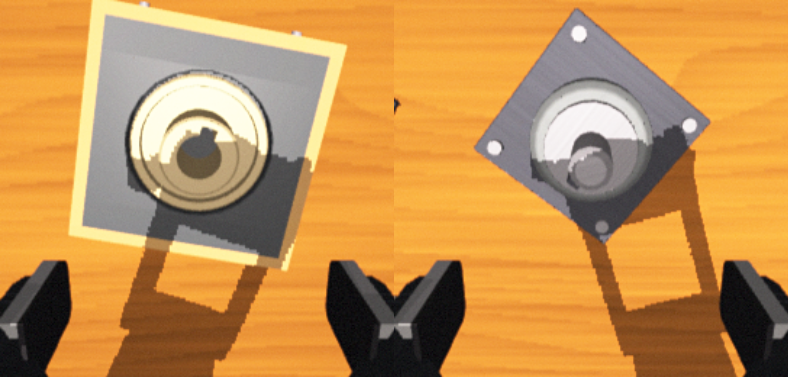

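View pics/e.png

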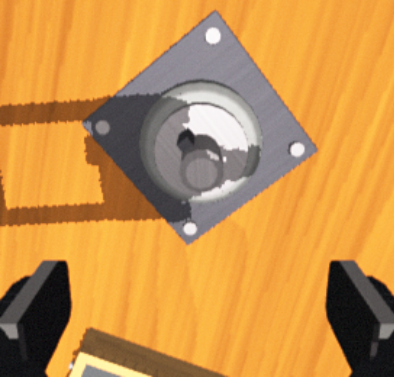

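The left half of the first crop shows the wheel with its keyway at about (207,134). In the right half the stand's key is on the far side. The second crop shows the key as a dark block at (186,137), upper left of the shaft. Now I'll measure the angles with the depth clouds.

Run:
```python
from h import *
def ld(n): z=np.load(n+".npz"); return z,cloud(z["d"],z).reshape(-1,3),z["p"].reshape(-1,3)
z,W,p=ld("wheel1"); 
r=np.hypot(W[:,0]-.497,W[:,1]+.18)
B=W[(r<.045)&(W[:,2]>.071)&(W[:,2]<.085)]
print("boss",len(B),np.median(B[:,2]).round(4),(B.max(0)/2+B.min(0)/2).round(4),np.ptp(B,0).round(3))
c,rad=cv2.minEnclosingCircle(B[:,:2].astype(np.float32)); print("circ",c,rad)
# rectify onto plane and show
def rect(z,h,c,half=.045,N=390):
    K,R,t=z["K"],z["R"],z["t"]
    y,x=np.mgrid[:N,:N]; X=np.stack([c[0]+half-2*half*y/N,c[1]+half-2*half*x/N,np.full(x.shape,h)],-1)
    C=X@R.T+t; u=C[...,0]/C[...,2]*K[0,0]+K[0,2]; v=C[...,1]/C[...,2]*K[1,1]+K[1,2]
    return cv2.remap(z["p"],u.astype(np.float32),v.astype(np.float32),cv2.INTER_CUBIC)
im=rect(z,.078,c)
cv2.circle(im,(195,195),int(.029/.09*390),(0,0,255),1);cv2.circle(im,(195,195),int(.016/.09*390),(0,255,0),1)
for n in("stand1","stand2"):
    z2,W,p=ld(n); r=np.hypot(W[:,0]-.485,W[:,1]-.152)
    for lo,hi,R in((.122,.134,.022),(.065,.075,.045),(.1,.114,.03)):
        S=W[(r<R)&(W[:,2]>lo)&(W[:,2]<hi)]
        print(n,lo,len(S),np.median(S,0).round(4),(S.max(0)/2+S.min(0)/2).round(4),np.ptp(S,0).round(3))
        if lo!=.1: print(cv2.minEnclosingCircle(S[:,:2].astype(np.float32)))
s=(.485,.152)
i2=rect(z2,.108,s)
cv2.circle(i2,(195,195),int(.0145/.09*390),(0,255,0),1);cv2.circle(i2,(195,195),int(.021/.09*390),(0,0,255),1)
cv2.imwrite("pics/rect.png",np.hstack([im,i2]))
```

```text
boss 1666 0.0789 [ 0.498  -0.181   0.0762] [0.058 0.057 0.01 ]
circ (0.49797323346138, -0.1812378317117691) 0.02926156297326088
stand1 0.122 732 [0.4894 0.1521 0.1283] [0.4883 0.1521 0.1266] [0.028 0.028 0.009]
((0.4882659912109375, 0.15157441794872284), 0.014597425237298012)
stand1 0.065 2279 [0.4977 0.1512 0.0711] [0.4884 0.1518 0.07  ] [0.071 0.071 0.01 ]
((0.4883134067058563, 0.15189895033836365), 0.035988811403512955)
stand1 0.1 115 [0.4986 0.157  0.1083] [0.4857 0.153  0.107 ] [0.034 0.03  0.014]
stand2 0.122 726 [0.4874 0.1536 0.1283] [0.4877 0.1524 0.1266] [0.028 0.029 0.009]
((0.4878954291343689, 0.15221159160137177), 0.01464805193245411)
stand2 0.065 2213 [0.485  0.1616 0.0711] [0.4877 0.1525 0.07  ] [0.071 0.071 0.009]
((0.48757895827293396, 0.1524231880903244), 0.03599705547094345)
stand2 0.1 157 [0.4763 0.1646 0.1088] [0.4841 0.1616 0.107 ] [0.031 0.014 0.014]
```

View pics/rect.png

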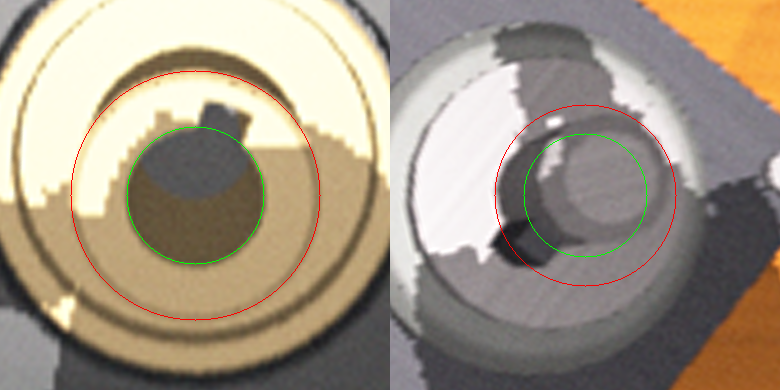

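The wheel's centre is good. Its keyway points about -0.4 rad and the key about 2.35 rad. I'll refine both angles numerically.

Run:
```python
from h import *
def rect(z,h,c,half=.045,N=900):
    K,R,t=z["K"],z["R"],z["t"]
    y,x=np.mgrid[:N,:N]; X=np.stack([c[0]+half-2*half*y/N,c[1]+half-2*half*x/N,np.full(x.shape,h)],-1)
    C=X@R.T+t; u=C[...,0]/C[...,2]*K[0,0]+K[0,2]; v=C[...,1]/C[...,2]*K[1,1]+K[1,2]
    return X[...,:2]-np.array(c),cv2.remap(z["p"],u.astype(np.float32),v.astype(np.float32),cv2.INTER_LINEAR)
for n,h,c,r0,r1,th in(("wheel1",.078,(.498,-.1812),.0175,.022,None),("stand2",.108,(.488,.1522),.016,.0205,50),("stand1",.108,(.488,.1522),.016,.0205,50)):
    X,im=rect(np.load(n+".npz"),h,c); r=np.hypot(X[...,0],X[...,1]); a=np.arctan2(X[...,1],X[...,0])
    for q0,q1 in((r0,(r0+r1)/2),((r0+r1)/2,r1)):
        m=(r>q0)&(r<q1)
        pr=[(int(round(np.degrees(k))),im[m&(np.abs(a-k)<.04)].mean(0).astype(int).tolist()) for k in np.radians(np.arange(-70,20,5) if n=="wheel1" else np.arange(95,178,5))]
        print(n,round(q0,4),*["%d:%d,%d"%(k,v[0],v[2]) for k,v in pr])
z=np.load("stand2.npz")
for n in("stand1","stand2"):
    z=np.load(n+".npz");W=cloud(z["d"],z).reshape(-1,3)-[.488,.1522,0]; r=np.hypot(W[:,0],W[:,1])
    S=W[(r<.0225)&(r>.0165)&(W[:,2]>.082)&(W[:,2]<.112)]; print(n,len(S),S.mean(0),np.degrees(np.arctan2(S[:,1].mean(),S[:,0].mean())),np.percentile(np.degrees(np.arctan2(S[:,1],S[:,0])),[5,50,95]))
    S=S[S[:,2]>.1055];print(len(S),np.degrees(np.arctan2(S[:,1].mean(),S[:,0].mean())))
```

```text
wheel1 0.0175 -70:124,193 -65:124,194 -60:126,196 -55:151,218 -50:209,250 -45:232,254 -40:160,210 -35:77,112 -30:82,91 -25:87,89 -20:86,88 -15:86,87 -10:85,86 -5:119,146 0:220,248 5:220,252 10:214,250 15:188,239
wheel1 0.0198 -70:126,194 -65:126,194 -60:141,210 -55:210,250 -50:233,254 -45:233,255 -40:210,247 -35:91,145 -30:81,121 -25:124,141 -20:123,133 -15:99,110 -10:104,120 -5:170,208 0:233,254 5:235,255 10:235,255 15:222,252
stand2 0.016 95:80,83 100:78,80 105:78,80 110:77,80 115:73,76 120:58,59 125:40,38 130:60,59 135:72,70 140:72,69 145:72,68 150:70,68 155:74,72 160:109,113 165:134,140 170:136,142 175:132,138
stand2 0.0183 95:103,108 100:102,109 105:96,99 110:91,96 115:94,98 120:49,49 125:36,34 130:54,53 135:73,71 140:73,69 145:73,70 150:74,70 155:87,87 160:130,136 165:138,143 170:132,137 175:134,140
stand1 0.016 95:135,140 100:135,140 105:134,141 110:136,144 115:123,129 120:91,95 125:73,75 130:90,90 135:97,99 140:96,99 145:101,105 150:107,112 155:111,116 160:112,118 165:113,117 170:114,118 175:120,125
stand1 0.0183 95:135,140 100:134,139 105:133,138 110:134,140 115:134,140 120:130,136 125:100,102 130:67,64 135:73,70 140:74,70 145:78,77 150:84,85 155:94,95 160:122,126 165:119,124 170:113,119 175:115,119
stand1 36 [-0.01449241  0.01278452  0.10665878] 138.5827719542973 [128.5868802  136.67338095 153.19495068]
30 140.51002836453839
stand2 103 [-0.01476871  0.01271828  0.10216784] 139.26617432187058 [127.09414365 138.96933452 152.8619227 ]
54 141.58934414245635
```

Keyway at -22°, key at 141.5°, so the turn is 2.854 rad. Grasp yaw 0.1 keeps joint 6 centred. Next: grasp, lift and check.

Run:
```python
from h import *
from cell import manip
yw=0.1; w=(.498,-.1812)
st=lambda s:print(s,np.round(manip.current_tool_pos(),4),np.round(manip.current_wrist_force(),1),round(manip.current_grip_width(),4),manip.current_clock())
manip.move_pose([*w,.16],down(yw))
print(manip.servo_line([*w,.044],rate=.1,threshold=12)); st("down")
manip.command_gripper(.04); st("grip")
manip.servo_line([*w,.24],rate=.12); st("lift")
c=manip.calibration("wrist");p,d=manip.read_camera("wrist")
np.savez("held.npz",d=d,p=p,K=c["intrinsics"],R=c["R"],t=c["t"])
t=np.array(manip.current_tool_pos());h=t[2]+.034
N=390;half=.045;y,x=np.mgrid[:N,:N]
X=np.stack([t[0]+half-2*half*y/N,t[1]+half-2*half*x/N,np.full(x.shape,h)],-1);K=c["intrinsics"]
C=X@np.array(c["R"]).T+c["t"];u=C[...,0]/C[...,2]*K[0][0]+K[0][2];v=C[...,1]/C[...,2]*K[1][1]+K[1][2]
im=cv2.remap(p,u.astype(np.float32),v.astype(np.float32),cv2.INTER_CUBIC)
cv2.circle(im,(195,195),int(.029/.09*390),(0,0,255),1)
a=np.radians(-22);cv2.line(im,(195,195),(int(195-110*np.sin(a)),int(195-110*np.cos(a))),(0,255,0),1)
cv2.imwrite("pics/held.png",np.hstack([im,cv2.resize(p,(520,390))[:, :400]]))
```

```text
False
down [ 0.4985 -0.1813  0.0446] [ 0.6 -0.4 -0.7] 0.0852 7.275
grip [ 0.4984 -0.1813  0.0449] [-0.9 -0.3  5.9] 0.0561 7.6583
lift [ 0.4976 -0.1811  0.2392] [ 0.7  0.6 -2.1] 0.0564 9.4417
```

View pics/held.png

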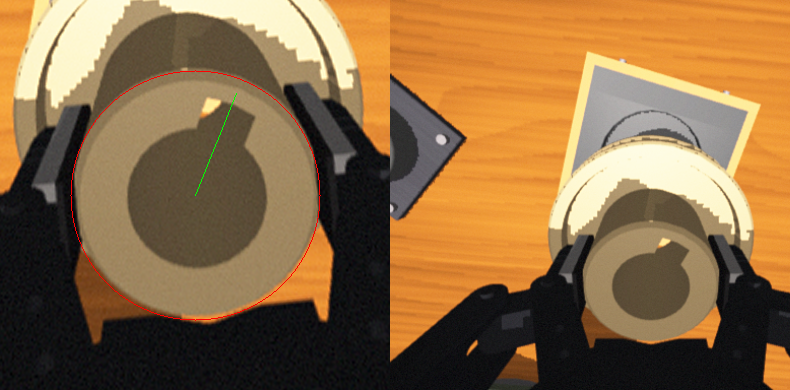

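The wheel is held centred (bore at about (197,197)), with its keyway along the green -22° line. Now I'll carry it to the stand and lower it.

Run:
```python
from h import *
from cell import manip
s=(.488,.1522); ys=0.1+2.854
st=lambda n:print(n,np.round(manip.current_tool_pos(),4),np.round(manip.current_wrist_force(),1),np.round(manip.current_moment(),2),round(manip.current_grip_width(),4),manip.current_clock())
manip.move_pose([*s,.2],down(ys)); manip.wait(.3); st("above")
hit=manip.servo_line([*s,.146],rate=.05,threshold=6); st(f"over shaft {hit}")
if not hit:
    manip.wait(.2)
    hit=manip.servo_line([*s,.142],rate=.03,threshold=8); st(f"near key {hit}")
    if not hit:
        hit=manip.servo_line([*s,.1005],rate=.04,threshold=8); st(f"down {hit}")
```

```text
above [0.4881 0.1519 0.2   ] [-1.9  0.  -2.5] [ 0.03 -0.04  0.03] 0.0562 11.6917
over shaft False [0.4876 0.1521 0.146 ] [-1.3 -0.1 -3.1] [-0.02  0.34  0.03] 0.0564 12.925
near key False [0.4876 0.1522 0.1416] [-3.  -0.2 -4.2] [ 0.06  0.53 -0.01] 0.056 13.4083
down True [0.4873 0.1521 0.1009] [ 0.4 -0.3  4.6] [ 0.17 -0.16  0.  ] 0.0561 14.375
```

It passed the key and touched the shoulder at the expected height. I'll release, retreat and check.

Run:
```python
from h import *
from cell import manip
manip.command_gripper(.085); manip.wait(.2)
print(manip.current_grip_width(),np.round(manip.current_wrist_force(),1))
x,y,_=manip.current_tool_pos()
manip.servo_line([x,y,.25],rate=.12); manip.wait(.2)
c=manip.calibration("wrist");p,d=manip.read_camera("wrist")
W=cloud(d,c).reshape(-1,3);r=np.hypot(W[:,0]-.488,W[:,1]-.1522)
B=W[(r<.04)&(W[:,2]>.128)&(W[:,2]<.145)&(r>.018)]
print("boss z",np.median(B[:,2]),cv2.minEnclosingCircle(B[:,:2].astype(np.float32)))
L=W[(r<.054)&(r>.048)&(W[:,2]>.08)];print("rim z",np.percentile(L[:,2],[5,50,95]),manip.current_clock())
A=np.c_[L[:,:2],np.ones(len(L))];print("rim tilt",np.linalg.lstsq(A,L[:,2],rcond=None)[0])
cv2.imwrite("pics/end.png",p)
```

```text
0.08528527676248383 [-0.4  0.3 -0.2]
boss z 0.13490375753294995 ((0.4886452257633209, 0.15193118155002594), 0.02939443290233612)
rim z [0.09617076 0.29590565 0.31893567] 16.625
rim tilt [-0.65428014  0.17651065  0.51894914]
```

View pics/end.png

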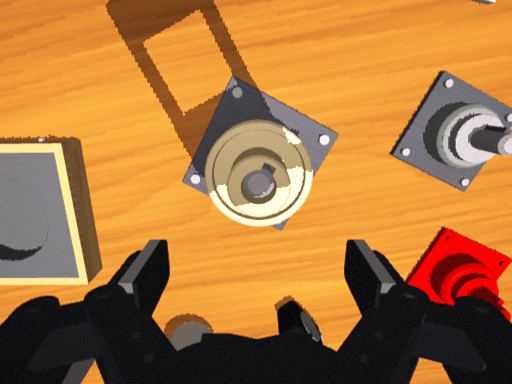

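The picture shows the wheel seated flat on the stand at (260,175), with the keyway on the key at (270,168) and the bystanders in place. The boss top at 0.134–0.135 m matches fully home.

```bash
python3 -c "
from cell import manip
print(manip.job_done())"
```

```text
the job is handed in; nothing more can be done
None
```

The wheel is fully home on the stand's shoulder, boss up with its keyway over the key, and released with the gripper clear of it; the job was handed in at about 16.6 s on the robot's clock, but the hand-in call gave no pass or fail verdict.

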